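Check a bored block in the jig with the depth gauge

TASK

Set the bored wooden block fully down in the pocket of the jig with its hole facing the brass guide tube, and swing the locking lever fully shut over it. Then take the gauge rod from its rest, push it into the guide tube until its collar stops against the tube, draw it right out again, and show its tip at the reading card: rod level, pointing squarely at the cross in the middle of the white card, the tip two or three centimetres off and not touching it. Finish while still holding the gauge there in the gripper (do not put it down or let go), and leave the other things on the bench where they are.

Things in the scene. Friction and masses are not known exactly. Their poses are not given: they have to be found in the camera images.
- jig: Fixed plywood drilling jig standing on the bench, base 100 x 140 mm and 34 mm high (it runs from 40 mm behind to 100 mm ahead of the origin along its y). Origin: on the bench, below the pocket's centre. Its +y axis is the direction in which the gauge rod is pushed in; z up. Its highest fixed part is 81 mm above the bench (the lever's pillar, 62 mm along +y).
- pocket (a point): Centre of the pocket's floor, 34 mm above the bench; axes as the jig. The pocket, open at the top, is 43 mm wide (x) by 49 mm long (y). Its side rails along x are only 10 mm high above the floor, so fingers can straddle the block across x; the stops at its two y ends are about 30 mm high.
- tube_mouth (a point): Centre of the open mouth of the fixed brass guide tube on the jig's -y side, 54 mm above the bench; axes as the jig. The tube is level, 24 mm outside diameter, 12 mm bore, 25 mm long, running from the mouth along +y into the pocket, in line with the bore of a seated block.
- block: Loose light-wood block, 40 mm wide (x), 46 mm long (y), 40 mm high, with a blind bore 16 mm wide and 36 mm deep in the middle of its -y end. Origin: centre of its underside. It stands upright on the bench with the bored end turned roughly to the robot's right (-y of the bench, within 0.5 rad). 30 to 80 g.
- bore_mouth (a point): Centre of the bore's mouth in the block's -y end, 20 mm above its underside; axes as the block.
- lever (a joint): Locking lever of the jig, rad: 0 = shut (stop; the arm lies across the seated block's top, 3 mm above it), grows as it opens to 2.1. Turns about a vertical axis, stays where it is left; about 1 N at the knob moves it. Seen from above it shuts by turning anticlockwise.
- lever_pivot (a point): Point on the lever's turning axis, fixed in the jig, 81 mm above the bench.
- lever_knob (a point): Middle of the upright cylindrical knob, 16 mm across and 36 mm tall, standing on the lever's arm 62 mm from its axis; 103 mm above the bench (knob from 85 to 121 mm). At 0 it is right over the pocket's centre, at 1.57 it has swung to the jig's -x side of the pivot.
- gauge: Loose gauge rod, lying level in its rest, axis 45 mm above the bench: wooden handle 18 x 18 mm square, 80 mm long; steel collar 28 mm across, 10 mm thick on its front end; then a steel rod 8 mm across standing 55 mm out of the collar, tip tapered to 4 mm. Origin: middle of the handle, on the axis; +y along the rod to the tip; z up. Balances about 26 mm ahead of the origin. 60 to 130 g.
- gauge_tip (a point): The end of the gauge's tip, 105 mm from the gauge's origin along its +y; axes as the gauge.
- gauge_collar (a point): Centre of the collar's front face, 50 mm from the gauge's origin along its +y; this face stops against the guide tube's mouth.
- rest: Fixed wooden rest for the gauge: base 44 x 150 mm, 10 mm high, with two open-topped forks up to 49 mm high and 36 mm wide (x), 30 mm behind and 75 mm ahead of the origin along y. The handle is free between them, and the rod lifts straight out. Origin: on the bench, below the middle of the gauge's handle; +y towards the gauge's tip.
- reader: Fixed reading stand: round foot 70 mm across, thin post, and an upright white card 70 x 70 mm with a fine dark cross in its middle. Origin: on the bench, below the card's face. The face looks along its -y; z up.
- reader_mark (a point): The cross in the middle of the white card's face, 160 mm above the bench; axes as the reader.
- tape_roll: Bystander, to be left alone: a bare cardboard tape roll, ring 92 mm across, 24 mm high, lying flat.
- offcut: Bystander, to be left alone: a small solid darker-wood offcut without any hole, 30 x 75 x 22 mm.
- tub: Bystander, to be left alone: a round white lidded tub, 110 mm across, 66 mm high.
- cup: Bystander, to be left alone: a white plastic cup, 72 mm across, 85 mm high.
- brush: Bystander, to be left alone: a paint brush lying flat.
Mind the look-alikes: they are no part of the job. Of the things that look like the block, the smallest one is meant.

How it is judged (in metres and radians):
On the way, in this order (a step that is already met when the one before it is completed fails the run):
1. the block is fully down in the pocket, its hole facing the guide tube (horizontal distance between block and pocket below 0.004 m and z of block in the frame of pocket between -0.003 and 0.003 m and angle between the y axis of block and the y axis of jig, either way round below 0.1 rad and angle between the z axis of block and the z axis of jig, either way round below 0.1 rad and y of bore_mouth in the frame of jig below -0.015 m), for 0.2 s.
2. the locking lever is shut over the seated block (all of step 1 and value of joint lever below 0.12 rad), for 0.2 s.
3. the gauge is in the guide tube, its collar stopped against the tube's mouth, the block still locked in (all of step 2 and y of gauge_collar in the frame of tube_mouth between -0.003 and 0.003 m and x of gauge_collar in the frame of tube_mouth between -0.005 and 0.005 m and z of gauge_collar in the frame of tube_mouth between -0.005 and 0.005 m and angle between the y axis of gauge and the y axis of jig, either way round below 0.12 rad), for 0.2 s.
At the end, for the whole second after the job is handed in: Block in the pocket (within 4 mm sideways, 3 mm in height, hole to the tube), lever below 0.12 rad, gauge held by the fingers only and still: level within 0.12 rad, square to the card within 0.25 rad, tip 6 to 50 mm off the card, within 20 mm of the cross sideways and in height (all of step 2 and x of gauge_tip in the frame of reader_mark between -0.02 and 0.02 m and z of gauge_tip in the frame of reader_mark between -0.02 and 0.02 m and y of gauge_tip in the frame of reader_mark between -0.05 and -0.006 m and angle between gauge's own y axis and vertical between 1.45 and 1.69 rad and angle between the y axis of gauge and the y axis of reader, either way round below 0.25 rad and y of gauge in the frame of reader_mark below -0.08 m and contact force between the fingers and gauge above 2 N and height (world z) of gauge above 0.12 m and linear speed of gauge below 0.03 m/s and contact force between gauge and jig below 0.05 N and contact force between gauge and rest below 0.05 N and contact force between gauge and reader below 0.05 N); the arm keeps its last pose, push and grip.
It fails at once if a bystander is shifted by more than 30 mm (distance of any of tape_roll, offcut, tub, cup, brush from where it was at the start of the episode above 0.03 m).
It also fails if it takes over 72 s, if anything falls off the work surface, if the arm or the gripper's body presses on something with over 40 N, if the wrist force passes 120 N, or if a joint passes its speed limit or range.

ROBOT

A 7-joint arm with a two-finger parallel gripper is mounted at the origin on the work surface. World frame = base frame: x ahead of the robot, y to its left, z up, the work surface at z = 0. Lengths are in m, angles in degrees, forces in N, time in s.
With the tool pointing down it reaches from about 0.425 to 0.875 m from the base axis. Payload 4.7 kg.
Tool frame: the origin (TCP) lies between the finger pads; the fingertips stand 19 mm ahead of it and the grasp point (between the pads) is the TCP; x points along the fingers, z is the direction in which the jaws open and shut, and the axes are right-handed (so a half turn about x gives the same grasp; the last joint's range is limited). The gripper opens to 87 mm and grips with 3 to 60 N. Pads are 19 mm wide; open, the fingers measure 117 mm over their backs; the gripper's body (75 mm by 190 mm) begins 51 mm behind the grasp point.
Start: joints at [77.642, 18.392, -4.016, 83.108, 1.295, 78.541, -3.26], TCP at [0.148, -0.633, 0.242] pointing down, gripper open.
Joint ranges: [-163.93, 163.93], [-17.29, 119.83], [-79.2, 71.16], [3.27, 140.29], [-89.18, 269.18], [5.43, 117.66], [-154.24, 154.24]. Speed limits (degrees/s): [147.25, 147.25, 180, 180, 180, 180, 180].

INTERFACE

Orientations are given as [roll, pitch, yaw] about the fixed x, y, z axes, in that order (R = Rz(yaw) Ry(pitch) Rx(roll)).
In Python, from cell import monitor, read_camera, camera_model, env, regions_of gives the robot as it stands. The module is installed in compiled form; this text tells all that it offers.
- The arm moves only by the tool step_arm, never from a script. Its argument "deltas" is a list of rows, each a list of 5 numbers: the gripper's target within -1 to 1 (fully open at 1, half-way at 0, shut at -1), then the shift along the tool's x, y, z in m, then the turn about the tool's x in degrees. A call has 1 to 12 rows; each row is the pose to reach, as a shift and turn from the pose commanded when the call began, along the tool's axes at that moment; what a row does not reach only later rows make up. A row lasts 1/8 s, in which the tool goes at most 62.5 mm and 10.7 degrees, less where a joint would pass 70% of its speed; a pose out of reach is approached as far as the arm can. A call with a gripper value outside its range is refused whole. The fingers move at their own pace and stop on an object; "newtons" is the grip in N (left out, the last holds). Time passes only in rows, so rows that repeat a pose let the fingers close. It gives the time, the measured TCP pose, the force and the opening at its end, in the units of the state.
- monitor.get_obs(): the state, without advancing time (a new reading comes with each control period).
- read_camera(name): name is "scene" or "side" or "wrist"; returns (picture, depth): 384x512x3 uint8, red, green, blue; 384x512 float32, m along the optical axis (not along the pixel's ray), 0 where there is no reading.
- camera_model(name): a dict with "fx", "fy", "cx", "cy" (pixels), "xyz" and "attitude" of the camera in the world. Camera axes: x right, y down, z forward; pixel columns grow to the right and rows downward; lengths in m; the calibration is good to about 2 mm. The wrist camera is an equidistant fisheye: a pixel r from the principal point sees the ray r / f radians off the axis. A picture is of the moment at which its call begins: read the wrist's pose just before it. camera_model takes no time and is no camera call; for the wrist camera it gives the pose at the moment of the call.
- env.sign_off(): hands the job in, once; it reports no verdict.
Trained networks look in the newest picture that a camera, given by its name, has taken for a name from the list of things; names that differ only in an ending like _2 or _b are one class to them, and where a whole thing is asked for, a point or a joint stands for the part that bears it (a point fixed in the world has none). Each returns a list of dicts, best first, with "p" (0 to 1); they miss things now and then, are a little off and sometimes report something else, mostly with a low value. They report only what shows in the picture. A call takes as long as a camera call. They do not tell look-alikes from the thing itself.
- regions_of(camera, thing): "pixels" (384x512 bool, what is visible of it) and "pixel" ([column, row] in pixels, amid what is visible of it).
The state is a dict: "time_s": time; "qpos": joint angles; "joint_velocities": joint speeds; "effort": joint torques, N m; "tool_pos": TCP position; "tool_rot": TCP orientation; "force": force on the tool from outside, world axes, zero at the start; "wrist_torque": the same for the moment, N m; "grip_width": finger opening in m.
Only numpy, scipy, OpenCV 4.12 (cv2) and the standard library are available. Lean on these libraries where they do the work, as an engineer would, in place of code of your own. Each camera call takes 0.05 s, during which the arm holds its last target. There are 200 camera calls.

## Working session

There is one attempt and no reset: what is moved stays moved. The work goes in short steps, Python scripts to look and compute and a tool call to move; the robot and the scene stay as the last step left them, time stands still between calls to the robot, and variables do not carry over. Pictures are saved under pics/ and viewed, about 8 in all and at most 12, crops included, and the job is handed in when it is done.

Besides the shell and the picture viewer there is one more tool, called after ">>>" by a JSON object that holds its "method" and its "body", one argument or row to a line. step_arm: Moves the arm, as the interface text tells. Its arguments: {"type":"object","properties":{"deltas":{"type":"array"},"newtons":{"type":"number"}},"required":["deltas"]}

```bash
mkdir -p pics; cat > h.py <<'E'
import numpy as np, cv2
from scipy.spatial.transform import Rotation as R
from cell import monitor, read_camera, camera_model, env, regions_of
def cam(n):
    m=camera_model(n); return m
def rotm(a):
    a=np.array(a,float)
    if a.shape==(3,3): return a
    if a.size==4: return R.from_quat(a).as_matrix()
    return R.from_euler('xyz',a,degrees=True).as_matrix()
def ray(m,u,v,fish=False):
    x=(np.asarray(u,float)-m['cx'])/m['fx']; y=(np.asarray(v,float)-m['cy'])/m['fy']
    if fish:
        t=np.hypot(x,y); s=np.where(t>1e-9,np.sin(t)/np.maximum(t,1e-9),1)
        d=np.stack([x*s,y*s,np.cos(t)],-1)
    else: d=np.stack([x,y,np.ones_like(x)],-1)
    return d@rotm(m['attitude']).T
def pts(m,u,v,dep,fish=False):
    x=ray(m,u,v,fish)
    z=x@rotm(m['attitude'])[:,2]
    return np.array(m['xyz'])+x*(dep/z)[...,None]
def onz(m,u,v,z,fish=False):
    d=ray(m,u,v,fish); c=np.array(m['xyz']); return c+d*((z-c[2])/d[...,2])[...,None]
def save(n,p): cv2.imwrite('pics/'+n,cv2.cvtColor(p,cv2.COLOR_RGB2BGR))
E
python3 - <<'E'
from h import *
print(monitor.get_obs())
for n in ('scene','side','wrist'):
    print(n,camera_model(n)); p,d=read_camera(n); save(n+'0.png',p); np.savez(n+'0.npz',p=p,d=d)
a=cv2.imread('pics/scene0.png');b=cv2.imread('pics/side0.png')
cv2.imwrite('pics/both.png',cv2.resize(np.vstack([a,b]),None,fx=.78,fy=.78))
E
```

```text
{'time_s': 0.0, 'qpos': array([77.64009765, 18.43894196, -4.01655572, 83.17367366,  1.29428854,
       78.54069401, -3.26108721]), 'joint_velocities': array([-0.00157401, -0.0212305 , -0.04031984, -0.01059571, -0.02072705,
        0.07260153,  0.07653467]), 'effort': array([ 6.26011715e-04, -4.91288638e+01, -4.03749514e-01, -3.12528777e+01,
       -6.40699826e-02,  4.38582385e-02,  1.98097073e-04]), 'tool_pos': array([ 0.14792351, -0.6324222 ,  0.24047371]), 'tool_rot': array([-177.52235348,   89.89179567,  105.64701403]), 'force': array([ 0.44849079,  0.1092686 , -0.98089053]), 'wrist_torque': array([-0.02376035, -0.00041725,  0.02383216]), 'grip_width': 0.0869904732078395}
scene {'fx': 409.26812012761206, 'fy': 409.26812012761206, 'cx': 252.5362870752611, 'cy': 185.14660658769094, 'xyz': array([ 1.29710889, -0.55756602,  0.80507676]), 'attitude': array([-127.77726099,    1.03015155,   51.09985535])}
side {'fx': 359.8400646775359, 'fy': 359.8400646775359, 'cx': 258.3443395379635, 'cy': 197.26232501364944, 'xyz': array([ 0.22227181, -0.63449305,  0.57108425]), 'attitude': array([-121.66510685,   -0.39493642,  -30.41961856])}
wrist {'fx': 297.3186396354542, 'fy': 297.3186396354542, 'cx': 255.5645017464135, 'cy': 186.92438731053207, 'xyz': array([ 0.22516439, -0.6146382 ,  0.38312987]), 'attitude': array([ 1.63357050e+02,  5.09939119e-02, -7.68871824e+01])}
```

View pics/both.png

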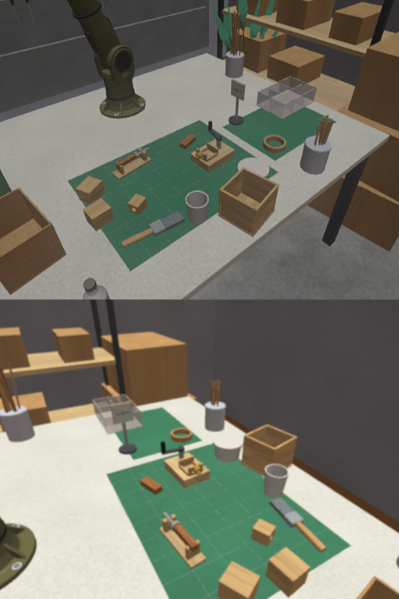

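```bash
python3 - <<'E'
from h import *
for n in ('scene','side'):
    m=camera_model(n); p,d=read_camera(n)
    for t in ('jig','block','lever','lever_knob','gauge','rest','reader','offcut','tub','cup','brush','tape_roll'):
        for r in regions_of(n,t)[:4]:
            if r['p']<.2: continue
            v,u=np.nonzero(r['pixels']&(d>0)); 
            if len(u)<5: continue
            P=pts(m,u,v,d[v,u])
            print(n,t,round(r['p'],2),np.round(r['pixel']),len(u),'med',np.round(np.median(P,0),3),'lo',np.round(np.percentile(P,3,axis=0),3),'hi',np.round(np.percentile(P,97,axis=0),3))
E
```

```text
scene jig 0.72 [270. 198.] 1545 med [0.6   0.068 0.033] lo [0.53  0.003 0.003] hi [0.637 0.14  0.086]
scene jig 0.44 [179. 266.] 481 med [ 0.63  -0.285  0.035] lo [ 0.603 -0.307  0.   ] hi [ 0.648 -0.254  0.041]
scene block 0.95 [176. 261.] 475 med [ 0.63  -0.285  0.034] lo [ 0.605 -0.307 -0.   ] hi [ 0.647 -0.255  0.041]
scene block 0.85 [114. 242.] 949 med [ 0.485 -0.376  0.046] lo [ 0.438 -0.412 -0.001] hi [ 0.508 -0.333  0.057]
scene block 0.8 [126. 274.] 1052 med [ 0.607 -0.4    0.052] lo [ 0.56  -0.431  0.001] hi [ 0.617 -0.364  0.058]
scene block 0.69 [240. 181.] 217 med [0.456 0.052 0.018] lo [0.432 0.022 0.001] hi [0.473 0.091 0.023]
scene lever 0.51 [273. 172.] 170 med [0.542 0.11  0.084] lo [0.513 0.096 0.077] hi [0.594 0.122 0.119]
scene lever_knob 0.54 [271. 169.] 178 med [0.532 0.111 0.084] lo [ 0.417  0.097 -0.002] hi [0.593 0.217 0.12 ]
scene gauge 0.5 [166. 203.] 302 med [ 0.435 -0.2    0.049] lo [ 0.419 -0.252  0.035] hi [ 0.444 -0.124  0.055]
scene rest 0.91 [166. 216.] 598 med [ 0.439 -0.196  0.009] lo [ 0.412 -0.263  0.003] hi [ 0.455 -0.131  0.045]
scene rest 0.
[... 2267 characters left out ...]
453 0.323 0.14 ] lo [0.42  0.299 0.004] hi [0.488 0.352 0.195]
side tub 0.74 [348. 233.] 1145 med [ 0.761 -0.162  0.058] lo [ 0.739 -0.186  0.002] hi [ 0.804 -0.121  0.084]
side tub 0.72 [290. 189.] 1110 med [0.754 0.075 0.063] lo [0.72  0.047 0.003] hi [0.812 0.139 0.066]
side cup 0.92 [352. 232.] 1146 med [ 0.761 -0.162  0.058] lo [ 0.739 -0.186  0.002] hi [ 0.804 -0.121  0.084]
side cup 0.42 [217. 193.] 250 med [0.543 0.111 0.085] lo [0.513 0.098 0.   ] hi [0.593 0.253 0.12 ]
side brush 0.8 [378. 284.] 1268 med [ 0.722 -0.28   0.016] lo [ 0.71  -0.386  0.003] hi [ 0.752 -0.197  0.02 ]
side tape_roll 0.62 [232. 176.] 398 med [0.683 0.305 0.015] lo [0.642 0.272 0.   ] hi [0.723 0.355 0.024]
```

The views show three look-alikes: A scene (176,261) top 41 mm, B scene (114,242) and C scene (126,274), both with tops at about 57 mm. A is the smallest at 40 mm, so it fits. I'll confirm it in a crop and fit poses from both clouds.

```bash
python3 - <<'E'
from h import *
def crop(n,u,v,w,h,s):
    a=cv2.imread(f'pics/{n}0.png')[v:v+h,u:u+w]; return cv2.resize(a,(w*s,h*s),interpolation=cv2.INTER_CUBIC)
A=crop('scene',80,210,130,100,3);B=crop('side',270,250,130,100,3)
C=crop('scene',225,145,130,100,3);D=crop('side',180,170,130,100,3)
cv2.imwrite('pics/crops.png',np.vstack([np.hstack([A,B]),np.hstack([C,D])])[:, :])
P=[]
for n in ('scene','side'):
    m=camera_model(n); d=np.load(n+'0.npz')['d']; v,u=np.nonzero(d>0); P.append(pts(m,u,v,d[v,u]))
    q=P[-1]; 
P=np.vstack(P); np.save('cloud.npy',P)
def box(lo,hi): return P[np.all((P>lo)&(P<hi),1)]
def rect(q): 
    r=cv2.minAreaRect((q[:,:2]*1000).astype(np.float32)); return len(q),np.round(r[0],1),np.round(r[1],1),round(r[2],1)
q=box([.57,-.33,.036],[.68,-.24,.045]);print('block',rect(q),np.median(q[:,2]),)
q=box([.5,-.03,.028],[.7,.17,.037]);print('jigtop',rect(q),np.median(q[:,2]))
q=box([.5,.07,.075],[.7,.17,.090]);print('lever',rect(q),q[:,2].min(),q[:,2].max())
q=box([.5,.07,.095],[.7,.17,.13]);print('knob',rect(q),q[:,2].max())
q=box([.39,-.3,.002],[.48,-.1,.014]);print('rest',rect(q),np.median(q[:,2]))
q=box([.39,-.3,.05],[.48,-.06,.058]);print('gauge handle',rect(q),np.median(q[:,2]))
q=box([.40,.28,.128],[.52,.38,.2]);
c=np.median(q,0); from numpy.linalg import svd
q=q[np.abs(q[:,1]-c[1])<.02]; 
w,V=np.linalg.eigh(np.cov((q-q.mean(0)).T)); print('card n',V[:,0],np.sqrt(w),q.mean(0),q.min(0),q.max(0))
for n in ('scene','side'):
    m=camera_model(n); d=np.load(n+'0.npz')['d']; v,u=np.nonzero(d>0); Q=pts(m,u,v,d[v,u])
    def b(lo,hi): return Q[np.all((Q>lo)&(Q<hi),1)]
    print(n,'table z',np.median(b([.5,-.2,-.02],[.6,-.05,.02])[:,2]),'block',rect(b([.57,-.33,.036],[.68,-.24,.045])),'gh',rect(b([.39,-.3,.05],[.48,-.06,.058])),'jig',rect(b([.5,-.03,.028],[.7,.17,.037])))
E
```

```text
block (609, array([ 621.7, -280.4]), array([44.2, 51.1]), 23.8) 0.03880245434629903
jigtop (1289, array([584.8,  74.5]), array([104.6, 144.2]), 3.1) 0.032680243753615335
lever (285, array([554.5, 113. ]), array([24.3, 83.5]), 78.2) 0.07541229232151703 0.08991614732786601
knob (109, array([520.2, 114.7]), array([15.9, 17.7]), 53.1) 0.12245117413068457
rest (1344, array([ 433.7, -205. ]), array([ 87.7, 187.9]), 1.0) 0.00867976965816647
gauge handle (544, array([ 432.9, -207.7]), array([30. , 92.5]), 8.9) 0.05294778832498154
card n [-0.02978995  0.9993481  -0.02039426] [0.00227078 0.02038418 0.02203492] [0.45579819 0.32206932 0.16429134] [0.41632967 0.31436925 0.12802403] [0.49452465 0.33149103 0.19794956]
scene table z -0.0010494069997261102 block (230, array([ 622.2, -281. ]), array([42.4, 50.9]), 25.4) gh (142, array([ 429.5, -208.4]), array([27.1, 89.8]), 1.4) jig (624, array([585.5,  73.3]), array([104. , 142.1]), 4.7)
side table z -0.0003256762820721959 block (379, array([ 619.5, -278.7]), array([41.5, 46.2]), 23.8) gh (402, array([ 429. , -207.4]), array([22.4, 90.8]), 9.0) jig (665, array([582.6,  75.2]), array([100.3, 142.7]), 3.1)
```

View pics/crops.png

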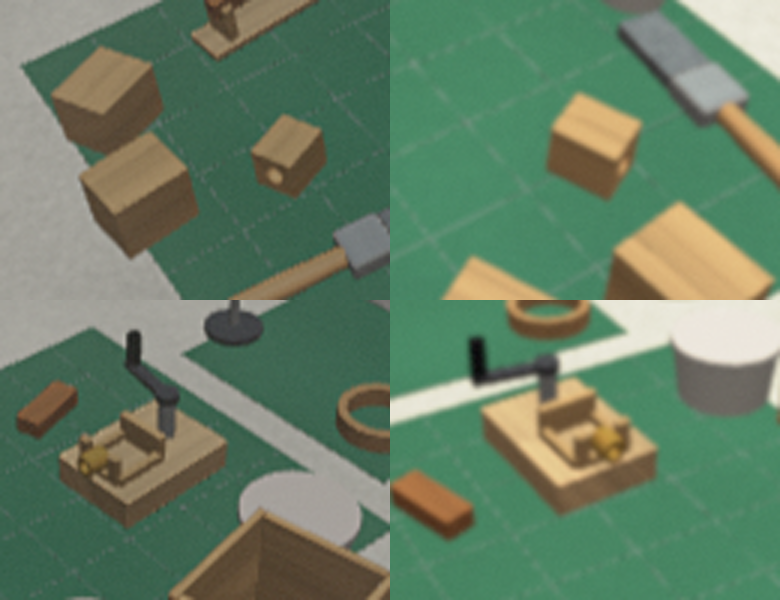

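Crop: A's hole shows on its -y end at scene crop (275,175), and the two bigger blocks have no hole, so A is the block, yaw about +24°. The jig is at about (0.586, 0.045) with a yaw of 3-4°, and the lever is open. Next I'll work out the tool axes and the approach.

```bash
cat >> h.py <<'E'
def tool():
    o=monitor.get_obs(); return np.array(o['tool_pos']),R.from_euler('xyz',o['tool_rot'],degrees=True).as_matrix(),o
def plan(x,y,z,jaw):
    """deltas to bring TCP to xyz with jaw axis along world angle jaw (mod 180)"""
    p,M,o=tool(); d=M.T@(np.array([x,y,z])-p)
    cur=np.degrees(np.arctan2(M[1,2],M[0,2])); t=(jaw-cur+90)%180-90   # world ccw turn
    print('t',round(o['time_s'],2),'tcp',np.round(p,4),'jaw',round(cur,1),'j7',round(o['qpos'][6],1),'-> shift',np.round(d,4),'turn about tool x',round(-t,1))
E
python3 - <<'E'
from h import *
p,M,o=tool(); print(np.round(M,3)); m=camera_model('wrist'); print('cam in tool',M.T@(m['xyz']-p), np.round(M.T@rotm(m['attitude']),2))
plan(.622,-.280,.15,24)
E
```

```text
[[-0.     0.974  0.228]
 [-0.     0.228 -0.974]
 [-1.    -0.     0.   ]]
cam in tool [-1.42552828e-01  7.92808630e-02 -1.00550262e-05] [[-0.   -0.29  0.96]
 [-0.   -0.96 -0.29]
 [ 1.   -0.    0.  ]]
t 1.45 tcp [ 0.148  -0.6329  0.2416] jaw -76.8 j7 -3.3 -> shift [ 0.0915  0.5419 -0.2357] turn about tool x 79.2
```

```bash
sed -i 's/t=(jaw-cur+90)%180-90 /t=(jaw-cur+180)%360-180 /' h.py; echo ok
```

```text
ok
```

>>> {"method": "step_arm", "body": {
  "deltas": [
    [1, 0.08, 0.54, -0.235, -101],
    [1, 0.08, 0.54, -0.235, -101],
    [1, 0.08, 0.54, -0.235, -101],
    [1, 0.08, 0.54, -0.235, -101],
    [1, 0.08, 0.54, -0.235, -101],
    [1, 0.08, 0.54, -0.235, -101],
    [1, 0.08, 0.54, -0.235, -101],
    [1, 0.08, 0.54, -0.235, -101],
    [1, 0.08, 0.54, -0.235, -101],
    [1, 0.08, 0.54, -0.235, -101],
    [1, 0.08, 0.54, -0.235, -101],
    [1, 0.08, 0.54, -0.235, -101]
  ],
  "newtons": 15
}}

```text
time_s: 2.95
tool_pos: [0.6196, -0.2824, 0.1614]
tool_rot: [-157.0, 89.9, -132.9]
force: [0.0, 0.3, -0.6]
grip_width: 0.0872
```

```bash
python3 - <<'E'
from h import *
plan(.621,-.280,.032,24)
m=camera_model('wrist'); p,d=read_camera('wrist'); save('w1.png',p); np.savez('w1.npz',p=p,d=d)
v,u=np.nonzero(d>0); Q=pts(m,u,v,d[v,u],True)
def b(lo,hi): return Q[np.all((Q>lo)&(Q<hi),1)]
def rect(q): 
    r=cv2.minAreaRect((q[:,:2]*1000).astype(np.float32)); return len(q),np.round(r[0],1),np.round(r[1],1),round(r[2],1)
q=b([.57,-.33,.034],[.68,-.24,.045]); print(rect(q),np.median(q[:,2])); q=q[abs(q[:,2]-np.median(q[:,2]))<.003];print(rect(q),q.mean(0))
q=b([.5,-.2,-.02],[.7,-.15,.02]);print(len(q),np.median(q[:,2]))
for r in regions_of('wrist','block')[:3]:
    print(r['p'],r['pixel'],r['pixels'].sum())
E
```

```text
t 2.95 tcp [ 0.6196 -0.2824  0.1614] jaw 24.1 j7 36.2 -> shift [0.1294 0.0016 0.0024] turn about tool x 0.1
(2072, array([ 620.6, -277.9]), array([39.9, 45.8]), 23.6) 0.039367134407713306
(2065, array([ 620.6, -277.9]), array([39.9, 45.8]), 23.6) [ 0.6202078  -0.27729137  0.03934849]
9117 -3.354901905561203e-05
0.88 [194.2, 252.9] 1598
0.73 [259.4, 174.0] 2324
0.73 [97.6, 201.3] 3927
```

>>> {"method": "step_arm", "body": {
  "deltas": [
    [1, 0.06, 0.0037, 0.0028, 0.5],
    [1, 0.11, 0.0037, 0.0028, 0.5],
    [1, 0.129, 0.0037, 0.0028, 0.5],
    [1, 0.129, 0.0037, 0.0028, 0.5],
    [-1, 0.129, 0.0037, 0.0028, 0.5],
    [-1, 0.129, 0.0037, 0.0028, 0.5],
    [-1, 0.129, 0.0037, 0.0028, 0.5],
    [-1, 0.129, 0.0037, 0.0028, 0.5],
    [-1, 0.129, 0.0037, 0.0028, 0.5],
    [-1, 0.129, 0.0037, 0.0028, 0.5]
  ],
  "newtons": 15
}}

```text
time_s: 4.3
tool_pos: [0.6212, -0.2767, 0.0325]
tool_rot: [177.3, 90.0, -159.0]
force: [-0.8, -0.7, 1.3]
grip_width: 0.0401
```

```bash
python3 - <<'E'
from h import *
plan(.587,-.05,.15,3.6)
print(monitor.get_obs()['grip_width'])
E
```

```text
t 4.3 tcp [ 0.6212 -0.2767  0.0325] jaw 23.7 j7 32.7 -> shift [-0.1175  0.2213  0.0596] turn about tool x 20.1
0.040140210986063025
```

>>> {"method": "step_arm", "body": {
  "deltas": [
    [-1, -0.06, 0, 0, 0],
    [-1, -0.117, 0.05, 0.013, 10],
    [-1, -0.117, 0.1, 0.027, 20],
    [-1, -0.117, 0.16, 0.043, 20],
    [-1, -0.117, 0.2, 0.055, 20],
    [-1, -0.117, 0.221, 0.06, 20],
    [-1, -0.117, 0.221, 0.06, 20],
    [-1, -0.117, 0.221, 0.06, 20],
    [-1, -0.117, 0.221, 0.06, 20]
  ]
}}

```text
time_s: 5.42
tool_pos: [0.5877, -0.0527, 0.1492]
tool_rot: [-129.4, 90.0, -126.0]
force: [-0.8, -0.0, 0.3]
grip_width: 0.0398
```

```bash
cat >> h.py <<'E'
def wcloud(tag):
    m=camera_model('wrist'); p,d=read_camera('wrist'); save(tag+'.png',p)
    v,u=np.nonzero(d>0); return Bx(pts(m,u,v,d[v,u],True))
class Bx:
    def __init__(s,Q): s.Q=Q
    def b(s,lo,hi): return s.Q[np.all((s.Q>lo)&(s.Q<hi),1)]
def rect(q):
    if len(q)<5: return len(q)
    r=cv2.minAreaRect((q[:,:2]*1000).astype(np.float32)); return len(q),np.round(r[0],1),np.round(r[1],1),round(r[2],1)
E
python3 - <<'E'
from h import *
plan(.587,.045,.12,3.6)
c=wcloud('w2'); np.save('w2.npy',c.Q)
for n,lo,hi in (('base',[.5,-.02,.030],[.68,.17,.038]),('rails',[.5,-.02,.041],[.68,.16,.047]),('stops',[.5,-.02,.06],[.68,.16,.067]),('pillar+arm',[.5,.06,.075],[.7,.17,.092]),('knob',[.48,.07,.1],[.62,.17,.13]),('tubetop',[.5,-.03,.0648],[.68,.04,.0675])):
    q=c.b(lo,hi); print(n,rect(q),np.round(q.min(0),4) if len(q) else '',np.round(q.max(0),4) if len(q) else '',np.median(q[:,2]))
q=c.b([.5,-.04,.030],[.68,.17,.13]); x=((q[:,0]-.5)/.0005).astype(int); y=((.17-q[:,1])/.0005).astype(int)
im=np.zeros((420,360),np.uint8); o=np.argsort(q[:,2]); im[y[o],x[o]]=np.clip((q[o,2]-.03)*2500+30,0,255); im=cv2.dilate(im,np.ones((2,2)))
w=cv2.imread('pics/w2.png'); 
cv2.imwrite('pics/j1.png',np.hstack([cv2.resize(w,(560,420)),cv2.applyColorMap(im,cv2.COLORMAP_JET)])[:, :])
E
```

```text
t 5.42 tcp [ 0.5877 -0.0527  0.1492] jaw 3.5 j7 -2.3 -> shift [0.0291 0.0976 0.0052] turn about tool x -0.1
base (10427, array([584.7,  63.2]), array([100.6, 112.1]), 3.3) [0.5319 0.0059 0.0301] [0.6372 0.122  0.0379] 0.03336248685154658
rails (1327, array([584.6,  61.9]), array([59. , 92.7]), 3.5) [0.5548 0.0148 0.041 ] [0.6164 0.1076 0.047 ] 0.043411389847750365
stops (1973, array([584.4,  51.4]), array([ 56. , 106.9]), 1.2) [ 0.5558 -0.0021  0.06  ] [0.613  0.1047 0.067 ] 0.06376691045923794
pillar+arm (97, array([582.4,  99. ]), array([17.2,  3.8]), 3.6) [0.5737 0.0972 0.0763] [0.5909 0.1015 0.0874] 0.08173230206161122
knob 0   nan
tubetop (459, array([587.8,  10.9]), array([51.6, 24. ]), 3.6) [ 0.5615 -0.001   0.0648] [0.613  0.0245 0.0673] 0.06548153713941762
  return _methods._mean(a, axis=axis, dtype=dtype,
  ret = ret.dtype.type(ret / rcount)
```

View pics/j1.png

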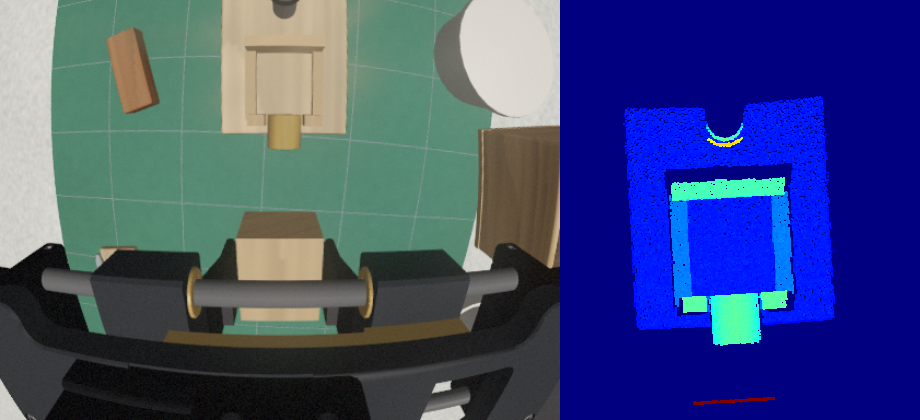

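The picture shows an empty pocket at (285,85), the tube at (285,130), and the block held at (280,265). Now I'll get precise edges in jig axes.

```bash
python3 - <<'E'
from h import *
Q=np.load('w2.npy'); p,M,o=tool()
# yaw from floor/base edges and rails
def b(Q,lo,hi): return Q[np.all((Q>lo)&(Q<hi),1)]
for yaw in (3.5,):
    Z=R.from_euler('z',yaw,degrees=True).as_matrix(); o0=np.array([.587,.0445,0]); J=(Q-o0)@Z
    J=J[(abs(J[:,0])<.08)&(J[:,1]>-.07)&(J[:,1]<.08)]
    base=b(J,[-.06,-.05,.030],[.06,.07,.037])
    # yaw check: left/right edge slope
    for s in (-1,1):
        ys=np.arange(-.03,.07,.01); e=[]
        for y in ys:
            q=base[abs(base[:,1]-y)<.004]; e.append((s*q[:,0]).max()*s)
        k=np.polyfit(ys,e,1); print('edge',s,np.round(k,4),'deg',-np.degrees(k[0]))
    pr=lambda n,q,ax:print(n,np.round(np.percentile(q[:,ax],[0.5,1,50,99,99.5]),4),len(q))
    pr('base x',base[base[:,1]<-.0],0); pr('base y',base[abs(base[:,0])>.035],1)
    r=b(J,[-.04,-.015,.041],[.04,.015,.046]); pr('railL',r[r[:,0]<0],0); pr('railR',r[r[:,0]>0],0)
    fl=b(J,[-.03,-.04,.031],[.03,.04,.036]); f2=fl[(abs(fl[:,0])<.02)]; pr('floor y',f2[abs(f2[:,1])<.03],1); f3=fl[abs(fl[:,1])<.015]; pr('floor x',f3[abs(f3[:,0])<.024],0)
    s=b(J,[-.03,-.06,.060],[.03,.04,.068]); pr('back stop y',s[s[:,1]>0],1); t=s[(abs(s[:,0])<.006)&(s[:,1]<0)]; pr('tube y',t,1); u=s[(abs(s[:,0])>.015)&(s[:,1]<0)];pr('front stop y',u,1)
    t=b(J,[-.02,-.045,.05],[.02,-.032,.068]); pr('tube x',t,0);print(t[:,2].max())
H=(Q-p)@M  # tool frame
q=H[(H[:,0]>-.03)&(H[:,0]<.035)&(abs(H[:,2])<.019)&(H[:,1]>.005)&(H[:,1]<.04)]
pr('held y',q,1); pr('held x(down)',q,0); f=q[q[:,0]>.0]; pr('face y',f,1); 
k=np.polyfit(f[:,2],f[:,1],1);print('face slope deg',np.degrees(k[0])); k=np.polyfit(f[:,0],f[:,1],1);print('tilt',np.degrees(k[0]))
E
```

```text
edge -1 [-0.001 -0.051] deg 0.05752049038184859
edge 1 [0.0085 0.0486] deg -0.4858878959370754
base x [-0.0509 -0.0504 -0.0017  0.0474  0.0479] 3369
base y [-0.0359 -0.0357  0.0154  0.069   0.0695] 3919
railL [-0.0307 -0.0307 -0.0265 -0.023  -0.023 ] 348
railR [0.0198 0.02   0.0238 0.028  0.028 ] 340
floor y [-0.0214 -0.0214  0.003   0.0274  0.0275] 2658
floor x [-0.023  -0.0229 -0.0016  0.0198  0.0203] 1733
back stop y [0.0272 0.0273 0.0314 0.0358 0.0361] 782
tube y [-0.0458 -0.0457 -0.0337 -0.0218 -0.0218] 512
front stop y [-0.0293 -0.0293 -0.0254 -0.0215 -0.0215] 292
tube x [-0.013 -0.013 -0.002  0.01   0.01 ] 496
0.06694963407549208
held y [0.0052 0.0053 0.02   0.0225 0.0225] 3974
held x(down) [-0.0082 -0.0081 -0.0063  0.032   0.0325] 3974
face y [0.0215 0.0215 0.022  0.0225 0.0226] 1319
face slope deg -0.0888605328286766
tilt 0.05273125270989214
```

```bash
python3 - <<'E'
from h import *
plan(.5853,.0484,.115,3.4); plan(.5853,.0484,.0663,3.4)
E
```

```text
t 5.47 tcp [ 0.5877 -0.0522  0.1492] jaw 3.5 j7 -2.3 -> shift [0.0342 0.1006 0.0037] turn about tool x 0.1
t 5.47 tcp [ 0.5877 -0.0522  0.1492] jaw 3.5 j7 -2.3 -> shift [0.0829 0.1006 0.0037] turn about tool x 0.1
```

>>> {"method": "step_arm", "body": {
  "deltas": [
    [-1, 0.01, 0.05, 0.002, 0],
    [-1, 0.03, 0.1005, 0.0037, 0],
    [-1, 0.034, 0.1005, 0.0037, 0],
    [-1, 0.034, 0.1005, 0.0037, 0],
    [-1, 0.05, 0.1005, 0.0037, 0],
    [-1, 0.06, 0.1005, 0.0037, 0],
    [-1, 0.07, 0.1005, 0.0037, 0],
    [-1, 0.076, 0.1005, 0.0037, 0],
    [-1, 0.08, 0.1005, 0.0037, 0],
    [-1, 0.083, 0.1005, 0.0037, 0],
    [-1, 0.083, 0.1005, 0.0037, 0]
  ]
}}

```text
time_s: 6.85
tool_pos: [0.5852, 0.0498, 0.0666]
tool_rot: [-45.6, 89.9, -41.9]
force: [1.8, -1.6, -1.8]
grip_width: 0.0396
```

```bash
python3 - <<'E'
from h import *
plan(.5853,.0484,.0663,3.4)
c=wcloud('w3'); Z=R.from_euler('z',3.4,degrees=True).as_matrix(); J=(c.Q-[.5853,.0474,0])@Z
q=J[(abs(J[:,0])<.017)&(J[:,1]>-.0)&(J[:,1]<.03)&(J[:,2]>.068)]; print(np.round(np.percentile(q,[1,50,99],axis=0),4))
E
```

```text
t 6.85 tcp [0.5852 0.0498 0.0666] jaw 3.6 j7 -15.6 -> shift [ 0.0003 -0.0014 -0.    ] turn about tool x 0.2
[[-0.0166  0.0046  0.0708]
 [ 0.0002  0.028   0.157 ]
 [ 0.0166  0.0297  0.1717]]
```

>>> {"method": "step_arm", "body": {
  "deltas": [
    [0.6, 0, 0, 0, 0],
    [0.8, 0, 0, 0, 0],
    [0.8, 0, 0, 0, 0],
    [0.8, -0.03, 0, 0, 0],
    [0.8, -0.07, 0, 0, 0],
    [0.8, -0.09, -0.04, 0, 0],
    [0.8, -0.09, -0.08, 0, 0],
    [0.8, -0.09, -0.08, 0, 0],
    [0.8, -0.09, -0.08, 0, 0]
  ]
}}

```text
time_s: 8.02
tool_pos: [0.5897, -0.0286, 0.1564]
tool_rot: [108.9, 89.9, 112.6]
force: [0.8, 0.6, -0.1]
grip_width: 0.078
```

```bash
python3 - <<'E'
from h import *
c=wcloud('w4'); np.save('w4.npy',c.Q); Z=R.from_euler('z',3.4,degrees=True).as_matrix(); O=np.array([.5853,.0474,0]); J=(c.Q-O)@Z
q=J[(abs(J[:,0])<.035)&(J[:,1]>-.03)&(J[:,1]<.03)&(J[:,2]>.069)&(J[:,2]<.08)]; print('top',rect(q),np.median(q[:,2]),np.round(q.min(0),4),np.round(q.max(0),4))
for n,lo,hi in (('arm',[-.09,.03,.075],[.03,.1,.092]),('knob',[-.09,.03,.1],[.03,.1,.13])):
    q=J[np.all((J>lo)&(J<hi),1)]; print(n,rect(q),np.round(q.min(0),4) if len(q) else '',np.round(q.max(0),4) if len(q) else '')
P=np.load('cloud.npy'); J=(P-O)@Z
for n,lo,hi in (('arm',[-.09,.03,.078],[.03,.1,.092]),('knob',[-.09,.03,.1],[-.03,.1,.13])):
    q=J[np.all((J>lo)&(J<hi),1)]; print(n,rect(q),np.round(np.percentile(q,[2,98],axis=0),4))
plan(.52,.114,.116,3.4)
E
```

```text
top (3175, array([0.6, 1.3]), array([40.4, 45.4]), 0.6) 0.07336641333103483 [-0.0199 -0.0214  0.0708] [0.0209 0.024  0.0758]
arm (2175, array([-26.7,  69.4]), array([24.4, 79.6]), 74.2) [-0.0681  0.0498  0.0758] [0.0122 0.0803 0.092 ]
knob (270, array([-58.5,  69.8]), array([14.5,  6.4]), 17.8) [-0.0661  0.0663  0.1002] [-0.0522  0.075   0.1219]
arm (265, array([-26.8,  67.4]), array([24.3, 83.5]), 74.8) [[-0.068   0.049   0.0784]
 [ 0.0121  0.0754  0.0908]]
knob (93, array([-61. ,  71.1]), array([15.9, 17.7]), 49.7) [[-0.0688  0.0637  0.1006]
 [-0.0529  0.0782  0.1213]]
t 8.07 tcp [ 0.5897 -0.0278  0.1564] jaw 3.8 j7 -4.4 -> shift [ 0.0406  0.146  -0.0603] turn about tool x 0.4
```

View pics/w4.png

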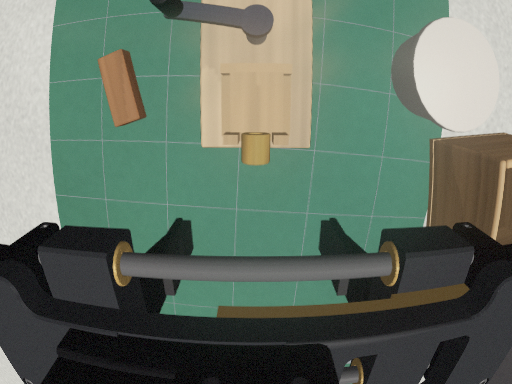

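Block is seated: top at 73.4 mm, offset (0.6, 1.3) mm. Next the lever: the knob is at about (0.5207, 0.1145).

>>> {"method": "step_arm", "body": {
  "deltas": [
    [0.1, 0, 0.06, -0.03, 0.4],
    [0.1, 0, 0.12, -0.055, 0.4],
    [0.1, 0, 0.146, -0.0595, 0.4],
    [0.1, 0, 0.146, -0.0595, 0.4],
    [0.1, 0.02, 0.146, -0.0595, 0.4],
    [0.1, 0.04, 0.146, -0.0595, 0.4],
    [0.1, 0.04, 0.146, -0.0595, 0.4],
    [-1, 0.04, 0.146, -0.0595, 0.4],
    [-1, 0.04, 0.146, -0.0595, 0.4],
    [-1, 0.04, 0.146, -0.0595, 0.4],
    [-1, 0.04, 0.146, -0.0595, 0.4]
  ],
  "newtons": 15
}}

```text
time_s: 9.45
tool_pos: [0.5205, 0.1125, 0.1167]
tool_rot: [-170.3, 89.9, -167.0]
force: [-8.6, 0.1, 6.7]
grip_width: 0.0154
```

>>> {"method": "step_arm", "body": {
  "deltas": [
    [-1, 0, -0.016, 0, 0],
    [-1, 0, -0.031, 0.0036, 0],
    [-1, 0, -0.0447, 0.011, 0],
    [-1, 0, -0.056, 0.0215, 0],
    [-1, 0, -0.0644, 0.0344, 0],
    [-1, 0, -0.0694, 0.0491, 0],
    [-1, 0, -0.0706, 0.0614, 0],
    [-1, 0, -0.0706, 0.064, 0],
    [-1, 0, -0.0706, 0.064, 0]
  ]
}}

```text
time_s: 10.58
tool_pos: [0.5868, 0.0309, 0.116]
tool_rot: [-117.2, 88.8, -114.4]
force: [-10.1, -23.1, 10.1]
grip_width: 0.0007
```

```bash
python3 - <<'E'
from h import *
plan(.5853,.0474,.116,3.4); p,M,o=tool(); print(o['force'])
print('jig',R.from_euler('z',-3.4,degrees=True).as_matrix()@(p-[.5853,.0474,0]))
E
```

```text
t 10.57 tcp [0.5868 0.0309 0.116 ] jaw 2.8 j7 -13.9 -> shift [-0.0003  0.0166 -0.0007] turn about tool x -0.6
[-10.08708157 -23.07902386  10.11568611]
jig [ 0.0005537  -0.01656697  0.11603127]
```

The knob slipped out of the pads. I'll rise and look.

>>> {"method": "step_arm", "body": {
  "deltas": [
    [-1, -0.03, -0.02, 0, 0],
    [-1, -0.05, -0.06, 0, 0],
    [-1, -0.05, -0.08, 0, 0],
    [-1, -0.05, -0.08, 0, 0],
    [0.1, -0.05, -0.08, 0, 0]
  ]
}}

```text
time_s: 11.2
tool_pos: [0.593, -0.0323, 0.1653]
tool_rot: [138.5, 89.9, 141.8]
force: [-0.1, 0.6, 0.3]
grip_width: 0.0049
```

```bash
python3 - <<'E'
from h import *
c=wcloud('w5'); Z=R.from_euler('z',3.4,degrees=True).as_matrix(); O=np.array([.5853,.0474,0]); J=(c.Q-O)@Z
q=J[(abs(J[:,0])<.035)&(J[:,1]>-.03)&(J[:,1]<.03)&(J[:,2]>.069)&(J[:,2]<.0765)]; print('top',rect(q),np.median(q[:,2]))
for n,lo,hi in (('arm',[-.09,-.03,.0775],[.05,.1,.092]),('knob',[-.09,-.03,.1],[.05,.1,.13])):
    q=J[np.all((J>lo)&(J<hi),1)]; print(n,rect(q),np.round(q.min(0),4) if len(q) else '',np.round(q.max(0),4) if len(q) else '')
plan(.52,.114,.116,3.4);print(monitor.get_obs()['force'])
E
```

```text
top (2098, array([0.6, 2.2]), array([45.4, 40.7]), 89.9) 0.07340544632149909
arm (1847, array([-1.8, 34.4]), array([79.2, 23.9]), 85.0) [-0.0112 -0.006   0.0775] [0.0126 0.074  0.0886]
knob (469, array([-0.2,  0. ]), array([15.1, 14.7]), 44.8) [-0.0076 -0.0072  0.1179] [0.0075 0.0081 0.1224]
t 11.25 tcp [ 0.5931 -0.0319  0.1655] jaw 3.4 j7 -4.3 -> shift [ 0.0498  0.15   -0.0641] turn about tool x 0.0
[0.58090898 0.74304365 0.12599856]
```

View pics/w5.png

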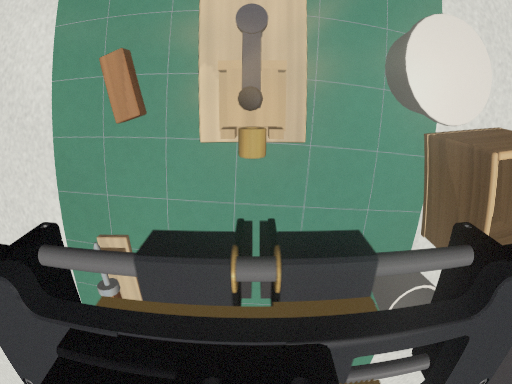

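Knob is at (250,97), over the pocket: the lever is shut (knob within 0.2 mm of closed) and the block still seated. On to the gauge.

>>> {"method": "step_arm", "body": {
  "deltas": [
    [0.5, 0, -0.05, -0.04, 0],
    [0.8, 0, -0.1, -0.08, 0],
    [0.8, 0, -0.16, -0.12, 0],
    [0.8, 0, -0.21, -0.155, 0],
    [0.8, 0, -0.24, -0.175, 0],
    [0.8, 0, -0.24, -0.175, 0],
    [0.8, 0, -0.24, -0.175, 0]
  ]
}}

```text
time_s: 12.12
tool_pos: [0.4335, -0.2819, 0.1662]
tool_rot: [86.0, 89.9, 89.4]
force: [0.4, 0.6, -0.9]
grip_width: 0.0747
```

```bash
python3 - <<'E'
from h import *
plan(.43,-.19,.045,5)
c=wcloud('w6'); np.save('w6.npy',c.Q)
q=c.b([.38,-.30,.0505],[.48,-.13,.0575]); print('handle top',rect(q),np.median(q[:,2]),q.min(0),q.max(0))
q=c.b([.38,-.17,.0565],[.48,-.08,.065]); print('collar',rect(q),q[:,2].max() if len(q) else '')
q=c.b([.38,-.14,.0435],[.48,-.06,.0505]); print('rod',rect(q),q.max(0))
q=c.b([.38,-.3,.006],[.48,-.06,.0125]); print('rest',rect(q))
q=c.b([.38,-.3,.043],[.48,-.06,.0505]); print('forks',rect(q))
E
```

```text
t 12.12 tcp [ 0.4335 -0.2819  0.1662] jaw 3.4 j7 30.9 -> shift [0.1213 0.0918 0.0019] turn about tool x -1.6
handle top (2205, array([ 427.3, -194.4]), array([ 24.8, 114.6]), 3.5) 0.05344730119264307 [ 0.41310502 -0.2517529   0.05053976] [ 0.4429889  -0.13644676  0.05749144]
collar (138, array([ 426. , -165.7]), array([ 8.4, 17. ]), 89.9) 0.05995569972383033
rod (535, array([ 422.1, -125.4]), array([29.1, 35.8]), 89.5) [ 0.43986531 -0.11084275  0.05036224]
rest (2698, array([ 427.9, -191.8]), array([ 44.7, 150.2]), 6.2)
forks (1100, array([ 426.6, -178.8]), array([ 35.8, 136.1]), 6.0)
```

View pics/w6.png

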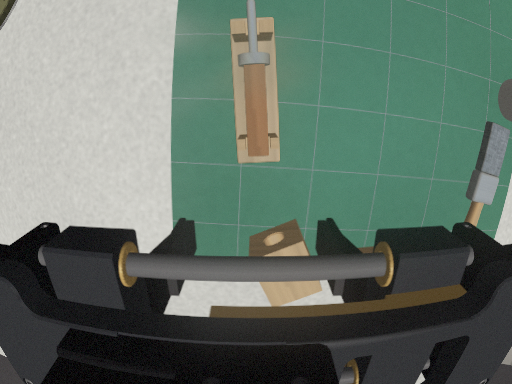

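```bash
python3 - <<'E'
from h import *
Q=np.load('w6.npy'); 
Z=R.from_euler('z',6.1,degrees=True).as_matrix(); O=np.array([.4279,-.1918,0]); J=(Q-O)@Z
h=J[(abs(J[:,0])<.012)&(J[:,1]>-.06)&(J[:,1]<.015)&(J[:,2]>.0515)&(J[:,2]<.056)]
for y in np.arange(-.055,.015,.01):
    q=h[abs(h[:,1]-y)<.005]
    if len(q): print('h',round(y,3),len(q),np.round([q[:,0].min(),q[:,0].max(),np.median(q[:,2])],4))
print('handle y',h[:,1].min(),h[:,1].max())
c=J[(abs(J[:,0])<.012)&(J[:,1]>0)&(J[:,1]<.06)&(J[:,2]>.0565)]; print('collar',np.round(c.min(0),4),np.round(c.max(0),4),np.median(c[:,0]))
for y in np.arange(.03,.09,.01):
    q=J[(abs(J[:,1]-y)<.005)&(abs(J[:,0])<.009)&(J[:,2]>.040)&(J[:,2]<.0515)]
    if len(q): print('rod',round(y,3),len(q),np.round([q[:,0].min(),q[:,0].max(),q[:,2].max()],4))
E
```

```text
h -0.055 230 [-0.0086  0.0092  0.0535]
h -0.045 238 [-0.009   0.0088  0.0536]
h -0.035 246 [-0.009   0.0092  0.0532]
h -0.025 243 [-0.0087  0.0088  0.0533]
h -0.015 251 [-0.0091  0.0092  0.0534]
h -0.005 252 [-0.0093  0.0093  0.0534]
h 0.005 244 [-0.0085  0.0093  0.0533]
h 0.015 123 [-0.0084  0.0095  0.0533]
handle y -0.05991274740951108 0.014981637381790227
collar [-0.0073  0.0204  0.0565] [0.0089 0.0299 0.06  ] 6.992387987834331e-05
rod 0.03 33 [-0.0033  0.0038  0.0492]
rod 0.04 97 [-0.0037  0.0041  0.0494]
rod 0.05 175 [-0.0086  0.009   0.0504]
rod 0.06 154 [-0.009   0.0085  0.0504]
rod 0.07 97 [-0.0041  0.0039  0.0512]
rod 0.08 52 [-0.0039  0.0034  0.0491]
```

```bash
python3 - <<'E'
from h import *
plan(.4282,-.1938,.045,6.1)
E
```

```text
t 12.18 tcp [ 0.4338 -0.2815  0.1662] jaw 3.5 j7 31.0 -> shift [ 0.1213  0.0877 -0.0003] turn about tool x -2.6
```

>>> {"method": "step_arm", "body": {
  "deltas": [
    [0.8, 0, 0.045, 0, -2.6],
    [0.8, 0.03, 0.0877, 0, -2.6],
    [0.8, 0.05, 0.0877, 0, -2.6],
    [0.8, 0.09, 0.0877, 0, -2.6],
    [0.8, 0.115, 0.0877, 0, -2.6],
    [0.8, 0.1213, 0.0877, 0, -2.6],
    [0.8, 0.1213, 0.0877, 0, -2.6],
    [-1, 0.1213, 0.0877, 0, -2.6],
    [-1, 0.1213, 0.0877, 0, -2.6],
    [-1, 0.1213, 0.0877, 0, -2.6],
    [-1, 0.1213, 0.0877, 0, -2.6],
    [-1, 0.1213, 0.0877, 0, -2.6]
  ],
  "newtons": 40
}}

```text
time_s: 13.68
tool_pos: [0.4277, -0.1963, 0.0453]
tool_rot: [-87.5, 90.0, -81.7]
force: [-0.4, -0.9, 0.2]
grip_width: 0.0364
```

```bash
python3 - <<'E'
from h import *
p,M,o=tool(); print(o['grip_width'],o['force']); plan(.4282,-.1938,.16,6.1); plan(.592,-.1,.16,3.4)
E
```

```text
0.03635557255250601 [-0.37283624 -0.90048268  0.17128375]
t 13.68 tcp [ 0.4277 -0.1963  0.0453] jaw 5.9 j7 22.0 -> shift [-0.1147  0.0024  0.0008] turn about tool x -0.2
t 13.68 tcp [ 0.4277 -0.1963  0.0453] jaw 5.9 j7 22.0 -> shift [-0.1147  0.079   0.1733] turn about tool x 2.5
```

>>> {"method": "step_arm", "body": {
  "deltas": [
    [-1, 0, 0, 0, 0],
    [-1, 0, 0, 0, 0],
    [-1, 0, 0, 0, 0]
  ]
}}

```text
time_s: 14.05
tool_pos: [0.4277, -0.1962, 0.0452]
tool_rot: [-151.3, 90.0, -145.4]
force: [0.2, -0.2, 0.9]
grip_width: 0.0173
```

>>> {"method": "step_arm", "body": {
  "deltas": [
    [-1, -0.04, 0, 0, 0],
    [-1, -0.08, 0, 0, 0],
    [-1, -0.1, 0, 0.02, 0],
    [-1, -0.1, 0.02, 0.07, 2.5],
    [-1, -0.09, 0.03, 0.12, 2.5],
    [-1, -0.08, 0.045, 0.16, 2.5],
    [-1, -0.075, 0.048, 0.174, 2.5],
    [-1, -0.075, 0.048, 0.174, 2.5],
    [-1, -0.075, 0.048, 0.174, 2.5],
    [-1, -0.075, 0.048, 0.174, 2.5]
  ]
}}

```text
time_s: 15.3
tool_pos: [0.5951, -0.132, 0.1207]
tool_rot: [-91.3, 89.9, -88.0]
force: [0.4, 0.4, -0.3]
grip_width: 0.0174
```

```bash
cat > g.py <<'E'
from h import *
def gauge(tag):
    p,M,o=tool(); c=wcloud(tag); np.save(tag+'.npy',c.Q); H=(c.Q-p)@M
    # tool frame: x down, y fwd, z jaw
    s=H[(abs(H[:,2])<.02)&(H[:,1]>.014)&(H[:,1]<.12)&(abs(H[:,0])<.03)]
    col=s[s[:,0]<-.0105]; print('collar y',np.round(np.percentile(col[:,1],[0,2,98,100]),4),'top',col[:,0].min(),'z',col[:,2].min(),col[:,2].max())
    y1=col[:,1].max()
    r=s[(s[:,1]>y1+.005)]; print('rod y max',np.percentile(r[:,1],[99,100]))
    xs=[]
    for y in np.arange(y1+.006,y1+.05,.006):
        q=r[abs(r[:,1]-y)<.003]
        if len(q)>4: xs.append((y,q[:,0].min(),(q[:,2].min()+q[:,2].max())/2,len(q)))
    xs=np.array(xs); print(np.round(xs,4)); k=np.polyfit(xs[:,0],xs[:,1],1); kz=np.polyfit(xs[:,0],xs[:,2],1)
    print('pitch down deg',np.degrees(k[0]),'yaw-ish',np.degrees(kz[0]),'axis x at collar',np.polyval(k,y1)+.004,'z at collar',np.polyval(kz,y1))
    return c,p,M
E
python3 - <<'E'
from g import *
c,p,M=gauge('w7'); plan(.5853,.0474,.054,3.4)
E
```

```text
collar y [0.0248 0.0255 0.0351 0.0355] top -0.014314787875573972 z -0.008717039104767215 0.008711302928677224
rod y max [0.08877591 0.08959121]
[[ 4.15e-02 -4.20e-03  5.00e-04  1.30e+02]
 [ 4.75e-02 -4.20e-03  2.00e-04  1.99e+02]
 [ 5.35e-02 -4.20e-03  2.00e-04  2.10e+02]
 [ 5.95e-02 -4.10e-03  2.00e-04  2.12e+02]
 [ 6.55e-02 -4.20e-03  2.00e-04  2.10e+02]
 [ 7.15e-02 -4.50e-03  2.00e-04  2.20e+02]
 [ 7.75e-02 -4.30e-03  2.00e-04  2.20e+02]
 [ 8.35e-02 -4.20e-03  2.00e-04  1.95e+02]]
pitch down deg -0.1651265397154804 yaw-ish -0.12223223679561229 axis x at collar -0.0001714395562601393 z at collar 0.0003109648079382189
t 15.35 tcp [ 0.5952 -0.1318  0.1208] jaw 3.3 j7 3.5 -> shift [0.0666 0.1796 0.0003] turn about tool x -0.1
```

View pics/w7.png

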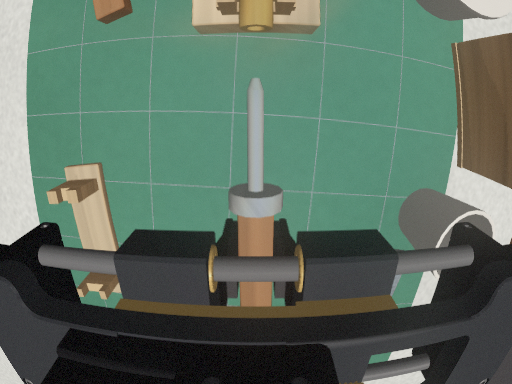

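The gauge sits straight in the grip: rod from (255,80) to the collar at (255,200), tube at (255,12). Now I'll measure the tube from this same view.

```bash
python3 - <<'E'
from h import *
p,M,o=tool()
for tag,ref in (('w7',None),('w4',None),('w2',None)):
    Q=np.load(tag+'.npy'); Z=R.from_euler('z',3.4,degrees=True).as_matrix(); J=(Q-[.5853,.0474,0])@Z
    t=J[(abs(J[:,0])<.02)&(J[:,1]>-.06)&(J[:,1]<-.032)&(J[:,2]>.042)&(J[:,2]<.075)]
    print(tag,'mouth y',np.round(np.percentile(t[:,1],[0,1,3]),4),'top z',np.percentile(t[:,2],[97,99.5]))
    for y in (-.046,-.042,-.038,-.034):
        q=t[(abs(t[:,1]-y)<.002)]; 
        if len(q)>10:
            r=q[q[:,2]>.058]; A=np.c_[2*r[:,0],2*r[:,2],np.ones(len(r))]; s=np.linalg.lstsq(A,(r[:,[0,2]]**2).sum(1),rcond=None)[0]
            print(y,len(q),'x edges',np.round([q[:,0].min(),q[:,0].max(),(q[:,0].min()+q[:,0].max())/2],4),'circle c',np.round(s[:2],4),'r',np.sqrt(s[2]+s[0]**2+s[1]**2).round(4))
g=np.array([-.00,.0903,.0002])@M.T+p; print('tip jig',(g-[.5853,.0474,0])@Z)
E
```

```text
w7 mouth y [-0.05   -0.0496 -0.0494] top z [0.06584137 0.06648628]
-0.046 236 x edges [-0.0114  0.0114 -0.    ] circle c [0.0001 0.0549] r 0.0106
-0.042 183 x edges [-0.0114  0.0113 -0.    ] circle c [0.0002 0.0548] r 0.0106
-0.038 193 x edges [-0.0122  0.0122 -0.    ] circle c [0.0001 0.0547] r 0.0107
-0.034 332 x edges [-0.0198  0.0199  0.0001] circle c [-0.0001  0.0516] r 0.0152
w4 mouth y [-0.0486 -0.0483 -0.048 ] top z [0.06576223 0.06635237]
-0.046 132 x edges [-0.0119  0.0116 -0.0002] circle c [-0.0002  0.054 ] r 0.0112
-0.042 139 x edges [-0.0119  0.0115 -0.0002] circle c [-0.0001  0.054 ] r 0.0114
-0.038 144 x edges [-0.0119  0.0114 -0.0002] circle c [-0.      0.0542] r 0.0111
-0.034 151 x edges [-0.0142  0.0197  0.0027] circle c [0.0024 0.0568] r 0.0102
w2 mouth y [-0.0493 -0.0488 -0.0486] top z [0.06605773 0.06664134]
-0.046 154 x edges [-0.0114  0.0117  0.0001] circle c [-0.0001  0.0542] r 0.0111
-0.042 159 x edges [-0.0114  0.0117  0.0001] circle c [-0.      0.0542] r 0.0111
-0.038 149 x edges [-0.0114  0.0115  0.0001] circle c [-0.0001  0.0544] r 0.011
-0.034 159 x edges [-0.0113  0.02    0.0043] circle c [0.0025 0.057 ] r 0.0101
tip jig [-0.0003406  -0.08921918  0.12068566]
```

>>> {"method": "step_arm", "body": {
  "deltas": [
    [-1, 0.03, 0, 0.0004, 0],
    [-1, 0.06, 0, 0.0004, 0],
    [-1, 0.0667, 0, 0.0004, 0],
    [-1, 0.0667, 0, 0.0004, 0],
    [-1, 0.0667, 0.02, 0.0004, 0],
    [-1, 0.0667, 0.032, 0.0004, 0],
    [-1, 0.0667, 0.034, 0.0004, 0],
    [-1, 0.0667, 0.034, 0.0004, 0]
  ]
}}

```text
time_s: 16.35
tool_pos: [0.5944, -0.0965, 0.0538]
tool_rot: [-60.4, 90.0, -57.0]
force: [0.2, -0.4, 0.4]
grip_width: 0.0178
```

```bash
python3 - <<'E'
from g import *
c,p,M=gauge('w8'); plan(.5853,.0474,.054,3.4); print(tool()[2]['force'])
Z=R.from_euler('z',3.4,degrees=True).as_matrix()
for g in ([0,.0903,.0002],[0,.0353,.0002]): print('jig',(np.array(g)@M.T+p-[.5853,.0474,0])@Z)
J=(c.Q-[.5853,.0474,0])@Z
t=J[(abs(J[:,0])<.02)&(J[:,1]>-.047)&(J[:,1]<-.037)&(J[:,2]>.058)&(J[:,2]<.075)];print('tube x',t[:,0].min(),t[:,0].max(),t[:,2].max())
E
```

```text
collar y [0.0248 0.0259 0.1193 0.1199] top -0.014627828269818606 z -0.01993929480845281 0.019997403079234442Traceback (most recent call last):
  File "<stdin>", line 2, in <module>
  File "g.py", line 8, in gauge
    r=s[(s[:,1]>y1+.005)]; print('rod y max',np.percentile(r[:,1],[99,100]))
                                             ~~~~~~~~~~~~~^^^^^^^^^^^^^^^^^
    return _quantile_unchecked(
        a, q, axis, out, overwrite_input, method, keepdims, weights)
    return _ureduce(a,
                    func=_quantile_ureduce_func,
    ...<5 lines>...
                    overwrite_input=overwrite_input,
                    method=method)
    r = func(a, **kwargs)
    result = _quantile(arr,
                       quantiles=q,
    ...<2 lines>...
                       out=out,
                       weights=wgt)
    slices_having_nans = np.isnan(arr[-1, ...])
                                  ~~~^^^^^^^^^
IndexError: index -1 is out of bounds for axis 0 with size 0
```

>>> {"method": "step_arm", "body": {
  "deltas": [
    [-1, 0, 0.008, -0.0006, 0],
    [-1, 0, 0.018, -0.0006, 0],
    [-1, 0, 0.03, -0.0006, 0],
    [-1, 0, 0.042, -0.0006, 0],
    [-1, 0, 0.052, -0.0006, 0],
    [-1, 0, 0.057, -0.0006, 0],
    [-1, 0, 0.06, -0.0006, 0],
    [-1, 0, 0.062, -0.0006, 0],
    [-1, 0, 0.062, -0.0006, 0],
    [-1, 0, 0.062, -0.0006, 0]
  ]
}}

```text
time_s: 17.65
tool_pos: [0.59, -0.0364, 0.0535]
tool_rot: [-97.9, 89.9, -94.6]
force: [-0.0, -4.6, -0.8]
grip_width: 0.0177
```

```bash
cat > k.py <<'E'
from h import *
p,M,o=tool(); print(o['force'],o['grip_width'],'p',p)
Z=R.from_euler('z',3.4,degrees=True).as_matrix(); O=np.array([.5853,.0474,0]); print('collar by hand (if unslipped)',(M@[0,.0353,.0002]+p-O)@Z)
c=wcloud('k%d'%int(o['time_s']*100)); J=(c.Q-O)@Z
s=J[(abs(J[:,0])<.016)&(J[:,1]>-.09)&(J[:,1]<-.03)&(J[:,2]>.05)&(J[:,2]<.0695)]
for y in np.arange(-.074,-.034,.002):
    q=s[abs(s[:,1]-y)<.001]
    if len(q): print(round(y,3),len(q),np.round([q[:,2].max(),q[:,0].min(),q[:,0].max()],4))
E
python3 k.py
```

```text
[-1.74713146e-03 -4.61515665e+00 -8.19776153e-01] 0.01771913787454583 p [ 0.59004124 -0.03643492  0.0535029 ]
collar by hand (if unslipped) [ 3.08031248e-05 -4.86690386e-02  5.34525311e-02]
-0.074 473 [ 0.0693 -0.016   0.0159]
-0.072 211 [ 0.0693 -0.016   0.016 ]
-0.07 139 [ 0.0633 -0.0086  0.0091]
-0.068 132 [ 0.0632 -0.009   0.009 ]
-0.066 134 [ 0.0629 -0.009   0.009 ]
-0.064 132 [ 0.0628 -0.0089  0.0089]
-0.062 139 [ 0.0631 -0.0089  0.0089]
-0.06 50 [ 0.0656 -0.0089  0.0089]
-0.058 175 [ 0.0673 -0.013   0.0139]
-0.056 217 [ 0.0676 -0.0136  0.0138]
-0.054 208 [ 0.0677 -0.0135  0.0136]
-0.052 223 [ 0.0677 -0.0134  0.0136]
-0.05 293 [ 0.0678 -0.0134  0.0138]
-0.048 200 [ 0.0673 -0.0132  0.0131]
-0.046 193 [ 0.0663 -0.0119  0.0115]
-0.044 194 [ 0.0667 -0.0119  0.0114]
-0.042 194 [ 0.0665 -0.0118  0.0114]
-0.04 203 [ 0.0668 -0.0117  0.0113]
-0.038 201 [ 0.0667 -0.0116  0.0119]
-0.036 203 [ 0.0668 -0.0116  0.012 ]
```

Collar is against the tube (no gap, 4.6 N, x and z within 1 mm). I'll hold a moment, then draw straight out.

>>> {"method": "step_arm", "body": {
  "deltas": [
    [-1, 0, 0.001, 0, 0],
    [-1, 0, 0.001, 0, 0],
    [-1, 0, 0.001, 0, 0],
    [-1, 0, -0.01, 0, 0],
    [-1, 0, -0.03, 0, 0],
    [-1, 0, -0.055, 0, 0],
    [-1, 0, -0.08, 0, 0],
    [-1, 0, -0.1, 0, 0],
    [-1, 0, -0.105, 0, 0],
    [-1, 0, -0.105, 0, 0]
  ]
}}

```text
time_s: 18.95
tool_pos: [0.5962, -0.1394, 0.0535]
tool_rot: [98.5, 90.0, 101.8]
force: [-0.6, 0.6, -0.9]
grip_width: 0.0174
```

```bash
python3 - <<'E'
from h import *
p,M,o=tool(); print(o['force'],o['grip_width'],o['time_s'])
plan(.46,.1,.20,2); plan(.456,.21,.16,1)
# card from scene & side & cross
for n in ('scene','side'):
    m=camera_model(n); pic,d=read_camera(n); save(n+'9.png',pic); np.savez(n+'9.npz',p=pic,d=d)
    v,u=np.nonzero(d>0); Q=pts(m,u,v,d[v,u]); k=np.all((Q>[.40,.30,.126])&(Q<[.52,.345,.2]),1); q=Q[k]
    A=np.c_[q[:,0],q[:,2],np.ones(len(q))]; w=np.ones(len(q),bool)
    for _ in range(5): s=np.linalg.lstsq(A[w],q[w,1],rcond=None)[0]; w=abs(A@s-q[:,1])<.004
    q=q[w]; print(n,len(q),'slope yaw deg',np.degrees(np.arctan(s[0])),'x',np.percentile(q[:,0],[1,50,99]),'z',np.percentile(q[:,2],[1,99]),'y at .456,.16',s@[.456,.16,1])
    r=regions_of(n,'reader_mark'); print([(x['p'],x['pixel']) for x in r[:2]])
    print(m['xyz'])
E
```

```text
[-0.55998495  0.55595065 -0.85434063] 0.017430253067074606 18.95
t 18.95 tcp [ 0.5962 -0.1394  0.0535] jaw 3.4 j7 2.3 -> shift [-0.1464  0.247  -0.1219] turn about tool x 1.4
t 18.95 tcp [ 0.5962 -0.1394  0.0535] jaw 3.4 j7 2.3 -> shift [-0.1063  0.357  -0.1195] turn about tool x 2.4
scene 333 slope yaw deg 2.3837405817991693 x [0.42138586 0.46011021 0.49494434] z [0.12642027 0.19657671] y at .456,.16 0.32091335738077986
[(0.9, [305.7, 123.2]), (0.74, [251.7, 265.4])]
[ 1.29710889 -0.55756602  0.80507676]
side 606 slope yaw deg 1.547389184885823 x [0.41817619 0.45327354 0.49062868] z [0.12665672 0.19691496] y at .456,.16 0.3219619443782948
[(0.93, [159.5, 150.8]), (0.41, [232.6, 215.1])]
[ 0.22227181 -0.63449305  0.57108425]
```

>>> {"method": "step_arm", "body": {
  "deltas": [
    [-1, -0.06, 0, 0, 0],
    [-1, -0.12, 0, 0, 0],
    [-1, -0.146, 0, -0.04, 0],
    [-1, -0.146, 0.03, -0.09, 0],
    [-1, -0.146, 0.08, -0.123, 1.4],
    [-1, -0.146, 0.14, -0.123, 1.4],
    [-1, -0.146, 0.19, -0.123, 1.4],
    [-1, -0.146, 0.23, -0.123, 1.4],
    [-1, -0.146, 0.247, -0.123, 1.4],
    [-1, -0.146, 0.247, -0.123, 1.4],
    [-1, -0.146, 0.247, -0.123, 1.4]
  ]
}}

```text
time_s: 20.52
tool_pos: [0.4588, 0.0988, 0.1994]
tool_rot: [-102.1, 90.0, -100.2]
force: [0.4, -1.5, -0.4]
grip_width: 0.0174
```

```bash
python3 - <<'E'
from h import *
p,M,o=tool(); c=wcloud('w10'); Q=c.Q; q=Q[np.all((Q>[.40,.29,.12])&(Q<[.52,.35,.2]),1)]
if len(q)>50:
    A=np.c_[q[:,0],q[:,2],np.ones(len(q))]; w=np.ones(len(q),bool)
    for _ in range(6): s=np.linalg.lstsq(A[w],q[w,1],rcond=None)[0]; w=abs(A@s-q[:,1])<.004
    q=q[w];print(len(q),'yaw',np.degrees(np.arctan(s[0])),'x',np.percentile(q[:,0],[.5,99.5]),'z',np.percentile(q[:,2],[.5,99.5]),'y',s@[.456,.16,1])
H=(Q-p)@M; r=H[(abs(H[:,2])<.008)&(H[:,1]>.04)&(H[:,1]<.11)&(abs(H[:,0])<.012)]; print('tip',np.percentile(r[:,1],[99,100]),'z',np.median(r[:,2]),'rod top x near/far',np.percentile(r[r[:,1]<.055,0],5),np.percentile(r[(r[:,1]>.075)&(r[:,1]<.083),0],5))
plan(.459,.206,.16,2)
E
```

```text
tip [0.088782   0.08965377] z 0.0002441687853513542 rod top x near/far -0.003705251796494577 -0.003748497504401412
t 20.57 tcp [0.4589 0.0985 0.1994] jaw 1.9 j7 -12.3 -> shift [0.0393 0.1074 0.0036] turn about tool x -0.1
```

>>> {"method": "step_arm", "body": {
  "deltas": [
    [-1, 0.025, 0, 0.0035, 0],
    [-1, 0.0395, 0.02, 0.0035, 0],
    [-1, 0.0395, 0.06, 0.0035, 0],
    [-1, 0.0395, 0.09, 0.0035, 0],
    [-1, 0.0395, 0.102, 0.0035, 0],
    [-1, 0.0395, 0.107, 0.0035, 0],
    [-1, 0.0395, 0.107, 0.0035, 0],
    [-1, 0.0395, 0.107, 0.0035, 0],
    [-1, 0.0395, 0.107, 0.0035, 0]
  ]
}}

```text
time_s: 21.7
tool_pos: [0.459, 0.2058, 0.16]
tool_rot: [-80.4, 90.0, -78.6]
force: [1.0, -0.2, -0.3]
grip_width: 0.0173
```

```bash
python3 - <<'E'
from h import *
p,M,o=tool(); print(o['time_s'],o['force'],o['grip_width'],p,'tip',M@[0,.0903,.0002]+p, 'jaw',np.degrees(np.arctan2(M[1,2],M[0,2])))
c=wcloud('w11'); Q=c.Q; q=Q[np.all((Q>[.40,.29,.12])&(Q<[.52,.35,.2]),1)]; print('wrist card pts',len(q), np.percentile(q,[1,99],axis=0) if len(q) else '')
ims=[]
for n in ('scene','side'):
    m=camera_model(n); pic,d=read_camera(n); v,u=np.nonzero(d>0); J=(pts(m,u,v,d[v,u])-[.5853,.0474,0])@R.from_euler('z',3.4,degrees=True).as_matrix()
    q=J[np.all((J>[-.09,-.03,.1])&(J<[.05,.1,.13]),1)]; print(n,'knob jig',np.median(q,0) if len(q) else '')
    a=cv2.cvtColor(pic,cv2.COLOR_RGB2BGR); r=(235,95,120,110) if n=='scene' else (110,115,150,137.5)
    x,y,w,h=map(int,r); ims.append(cv2.resize(a[y:y+h,x:x+w],(390,358),interpolation=cv2.INTER_CUBIC))
cv2.imwrite('pics/fin.png',np.hstack(ims))
E
```

```text
21.7 [ 1.01316988 -0.20561035 -0.25849706] 0.017310194389035027 [0.45896907 0.20583506 0.16000738] tip [0.4561915  0.29609254 0.15995401] jaw 1.8895649502111371
wrist card pts 6450 [[0.42064452 0.29197461 0.12632567]
 [0.49000555 0.32521737 0.19533266]]
scene knob jig [ 0.00395261 -0.00561096  0.11454417]
side knob jig [-0.00285103 -0.00487043  0.11307275]
```

View pics/fin.png

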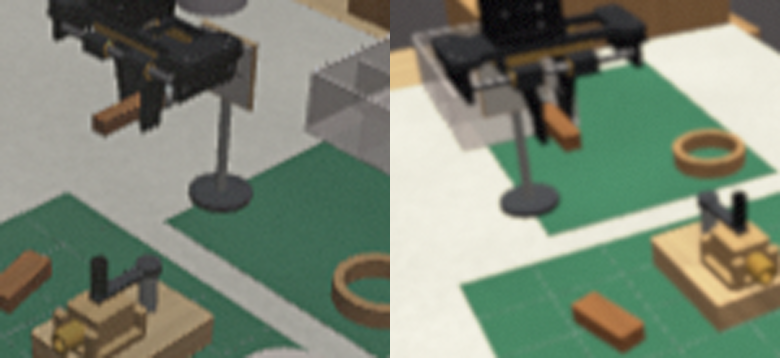

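The gauge is held level at the card (left crop near (200,70)), the lever is shut over the block (left crop (110,280)), and the bystanders are in place. The tip is within 1 mm of the card centre, about 26 mm off the face. I'm handing in.

```bash
python3 -c "
from cell import env
print(env.sign_off())"
```

```text
the job is handed in; nothing more can be done
None
```

I did every step and handed the job in at about 22 s. `sign_off` gives no verdict, so the results below are my own measurements.

- **Block:** It is seated in the pocket with its hole facing the tube. Its top was at 73.4 mm, and it last measured about 2.3 mm off centre; the limit is 4 mm. That was before the gauge went in. I did not measure it again afterwards; it only showed in place in the last picture.
- **Lever:** It is shut, with the knob within 0.2 mm of the closed position. The knob slipped out of the fingers during the swing, with about 25 N on the wrist, but it still ended fully closed. The rougher side-camera readings at the end put the knob 3–4 mm to one side or the other and 5–6 mm along. The two cameras disagree on the side, so I still count it as shut.
- **Gauge:** The collar stopped against the tube with no visible gap and 4.6 N of contact. I held it there, then drew it straight out.
- **Final pose:** The gauge is held at 40 N, level, and square to the card within about 1°. The tip is within about 1 mm of the card's centre sideways and in height, and about 26 mm off the face. I took the centre from the card's edges, not from the cross itself.
- **Bystanders:** I noticed no contact with any of them. Those in the last crops (offcut, tape roll, part of the tub) looked unmoved. I did not measure any of them again, and the cup and brush were not in those crops.

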